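# Rock a stuck locating block out of its welding nest

## Task

The aluminium locating block is jammed between the sprung cheeks of the welding nest, too tight to pull straight out: the loose nest would come up with it. Grip the block by its head and rock it to your left, then to your right, and so on, easing it up a little with every swing while the nest stays flat where it stands and the things around are left alone. Finish while holding the freed block upright, still and just clear above the nest, a couple of centimetres over the cheeks; do not put it down or let go.

Things in the scene. Friction and masses are not known exactly. Their poses are not given: they have to be found in the camera images.
- nest: Welding nest: steel base plate 150 x 190 x 12 mm loose on the steel sheet (4 mm above z = 0), 3 kg. Origin: centre of its underside, below the block; z up, y along the 190 mm side to the robot's left (turned up to 0.5 rad either way), x away from the robot. Two low end stops at y = 34 to 46 mm either side, top 26 mm above the origin, leave the block 4 mm play at each end.
- cheeks (a point): Point midway between the nest's two sprung steel cheek pads, 28 mm above the nest's origin. The pads touch the block's front and back faces and press on each with about 36 N; they are 36 mm wide (y) and reach from 18 to 38 mm above the nest's origin. They let go once the block's underside is above them, after 22 mm of rise. Rock about this point of the nest.
- upright_top (a point): Top of the front upright that carries a cheek pad, 30 mm in front of the block's axis and 40 mm above the nest's origin. The two uprights, front and back, are 12 mm thick and 50 mm wide along y.
- block: Aluminium locating block, about 0.3 kg: foot 30 (x) x 60 (y) x 34 mm, on it a narrower head. Origin: centre of its underside; axes as the nest's when seated. Seated, the origin is 16 mm above the nest's, on a rest bar 12 mm wide in y. Rocking is a turn about its x axis; left: the top leans to +y. A straight pull takes more than the nest's weight and lifts it.
- head (a point): Middle of the block's head, 60 mm above the block's origin; the head is 30 (x) x 40 (y) mm and reaches from 34 to 77 mm above the block's origin, flat on all sides, a small dark screw in its top. Grip it across x or y. Swings of about 0.15 rad each way with 1.5 to 2 mm of rise a swing keep the nest down.
- pipe: Bystander: dark steel pipe stub, 49 mm across and 55 mm high, standing on the wood right of the nest. Origin: centre of its underside.
- angle: Bystander: dark steel angle offcut 30 x 80 x 30 mm on the wood, nearer to the robot and right of the nest. Origin: centre of its underside.
- square: Bystander: red three-cornered welding magnet square 95 x 95 x 16 mm, flat on the wood behind the pipe stub. Origin: centre of its underside.
- fume_nozzle_left: Obstacle: fixed suction nozzle on a round foot behind the nest and to its right, 174 x 132 mm, its cone reaching 250 mm above the bench. Origin: centre of its foot. Swing the arm round in front of it.

How it is judged:
On the way, in this order (a step that is already met when the one before it is completed fails the run):
1. the block, still down between the cheeks, is rocked at least 0.06 rad to the left (its right end up) (angle between block's own y axis and vertical above 1.6308 rad and z of block in the frame of nest below 0.032 m).
2. then, still between the cheeks, it is rocked at least 0.06 rad to the right (its left end up) (angle between block's own y axis and vertical below 1.5108 rad and z of block in the frame of nest below 0.036 m).
At the end, for the whole second after the job is handed in: The fingers hold the block still and upright (within 0.17 rad) over the nest: its underside 46 to 100 mm above the underside of the nest (6 to 60 mm over the uprights), its axis within 30 mm of the nest's, touching nothing of the nest; the nest lies flat within 30 mm of where it stood (z of block in the frame of nest between 0.046 and 0.1 m and horizontal distance between block and nest below 0.03 m and angle between block's own z axis and vertical below 0.17 rad and linear speed of block below 0.02 m/s and contact force between the fingers and block above 2 N and contact force between block and nest below 0.1 N and distance of nest from where it was at the start of the episode below 0.03 m and height (world z) of nest below 0.01 m and angle between nest's own z axis and vertical below 0.04 rad); the arm keeps its last pose, push and grip.
It fails at once if the nest is lifted off the bench or tipped (height (world z) of nest above 0.014 m or angle between nest's own z axis and vertical above 0.08 rad).
It fails at once if the pipe stub is displaced or knocked over (distance of pipe from where it was at the start of the episode above 0.03 m or angle between pipe's own z axis and vertical above 0.5 rad).
It fails at once if the angle offcut is displaced (distance of angle from where it was at the start of the episode above 0.03 m).
It fails at once if the magnet square is displaced (distance of square from where it was at the start of the episode above 0.03 m).
It also fails if it takes over 54 s, if anything falls off the work surface, if the arm or the gripper's body presses on something with over 40 N, if the wrist force passes 120 N, or if a joint passes its speed limit or range.

## Robot

A 6-joint arm with a two-finger parallel gripper is mounted at the origin on a cart in front of the work surface, level with it; the furniture and walls round the work are solid. World frame = base frame: x ahead of the robot, y to its left, z up, the work surface at z = 0. Lengths are in m, angles in rad, forces in N, time in s.
With the tool pointing down it reaches from about 0.275 to 0.975 m from the base axis. Payload 8.4 kg.
Tool frame: the origin (TCP) lies at the very end of the fingers, on their centre line; the grasp point (between the pads) lies behind it (robot.grip_depth is the z of the grasp point in the tool frame, in m); z points along the fingers, y is the line along which they close (so a half turn about z gives the same grasp; the last joint's range is limited). The gripper opens to 92 mm and grips with 3 to 60 N. Pads are 20 mm wide; open, the fingers measure 128 mm over their backs; the gripper's body (75 mm by 189 mm) begins 69 mm behind the grasp point.
Start: joints at [1.172, 0.353, 1.633, -0, 1.155, -0.002], TCP at [0.242, 0.576, 0.215] pointing down, gripper open.
Joint ranges: [-2.63, 2.63], [-0.92, 2.1], [0.06, 2.66], [-1.3, 4.44], [0, 2.69], [-3.02, 3.02]. Speed limits (rad/s): [2.22, 2.22, 2.79, 3.14, 3.14, 3.14].

## Interface

Orientations are given as a 3x3 rotation matrix whose columns are the frame's x, y, z axes.
In Python, from plant import robot gives the robot as it stands.
- The arm moves only by the tool step_arm, never from a script. Its argument "increments" is a list of rows, each a list of 7 numbers: the opening, from 0 (shut) to 1 (fully open), then the shift along the tool's x, y, z in units of 30 mm (1.0 is 30 mm), then the turn, a rotation vector about the tool's x, y, z in degrees. In form: [[grip, dx, dy, dz, rx, ry, rz], ...]. A call has 1 to 5 rows; each row is the pose to reach, as a shift and turn from the pose commanded when the call began, along the tool's axes at that moment; what a row does not reach only later rows make up. A row lasts 1/10 s, in which the tool goes at most 50 mm and 8.59 degrees, less where a joint would pass 70% of its speed; a pose out of reach is approached as far as the arm can. A call with a gripper value outside its range is refused whole. The fingers move at their own pace and stop on an object; "force" is the grip in N (left out, the last holds). Time passes only in rows, so rows that repeat a pose let the fingers close. It gives the time, the measured TCP pose, the force, the opening and the grip force at its end, in the units of the state.
- robot.get_state(): the state, without advancing time (a new reading comes with each control period).
- robot.capture(name): name is "side" or "top" or "wrist"; returns the picture (420x560x3 uint8, red, green, blue); there is no depth.
- robot.calibration(name): a dict with "fx", "fy", "cx", "cy" (pixels), "R" (3x3) and "t" (3): a world point X has camera coordinates R X + t. Camera axes: x right, y down, z forward; pixel columns grow to the right and rows downward; lengths in m; the calibration is good to about 2 mm. A picture is of the moment at which its call begins: read the wrist's pose just before it. calibration takes no time and is no camera call; for the wrist camera it gives the pose at the moment of the call.
- robot.finish_job(): hands the job in; it is judged then, once.
The state is a dict: "t": time; "joint_positions": joint angles; "dq": joint speeds; "effort": joint torques, N m; "tcp_pos": TCP position; "ee_rot": TCP orientation; "contact_force": force on the tool from outside, world axes, zero at the start; "wrist_torque": the same for the moment, N m; "gripper_width": finger opening in m; "gripper_force": force on a finger pad.
Only numpy, scipy, OpenCV 4.12 (cv2) and the standard library are available. Lean on these libraries where they do the work, as an engineer would, in place of code of your own. Each camera call takes 0.05 s, during which the arm holds its last target. There are 200 camera calls.

## Working session

There is one attempt and no reset: what is moved stays moved. The work goes in short steps, Python scripts to look and compute and a tool call to move; the robot and the scene stay as the last step left them, time stands still between calls to the robot, and variables do not carry over. Pictures are saved under pics/ and viewed, at most 10 in all, crops included, and the job is handed in when it is done.

Besides the shell and the picture viewer there is one more tool, called after "Call:" as name(argument=value, ...) on one line, values as JSON. step_arm: Moves the arm, as the interface text tells. Its arguments: {"type":"object","properties":{"increments":{"type":"array","items":{"type":"array","items":{"type":"number"}}},"force":{"type":"number"}},"required":["increments"]}

```bash
mkdir -p pics; python3 - <<'E'
from plant import robot
import cv2,numpy as np
s=robot.get_state();print(s['t'],s['tcp_pos'],s['ee_rot'],robot.grip_depth)
for n in ['side','top']:
    c=robot.calibration(n);im=robot.capture(n)
    cv2.imwrite(f'pics/{n}0.png',im[:,:,::-1]);np.save(f'pics/{n}0.npy',im)
    print(n,c)
E
```

```text
0.0 [0.24135403 0.57599159 0.2138726 ] [[-9.22318196e-01  3.86430973e-01 -4.98299077e-04]
 [ 3.86431294e-01  9.22317355e-01 -1.24554735e-03]
 [-2.17281874e-05 -1.34134934e-03 -9.99999100e-01]] -0.0187
side {'fx': 420.8837992518481, 'fy': 420.8837992518481, 'cx': 278.7216220072567, 'cy': 208.96693537372502, 'R': array([[ 0.83562952, -0.54927876,  0.00401952],
       [-0.30002098, -0.46253356, -0.83429618],
       [ 0.46012034,  0.69595658, -0.55130184]]), 't': array([-0.35418173,  0.29998397,  0.61452982])}
top {'fx': 445.2959381306324, 'fy': 445.2959381306324, 'cx': 271.30455487291096, 'cy': 208.91412215567738, 'R': array([[ 0.0042162 , -0.99959861, -0.02801488],
       [-0.99543048, -0.00152277, -0.09547689],
       [ 0.09539591,  0.02828942, -0.99503735]]), 't': array([0.19424301, 0.5449513 , 0.97039116])}
```

View pics/top0.png

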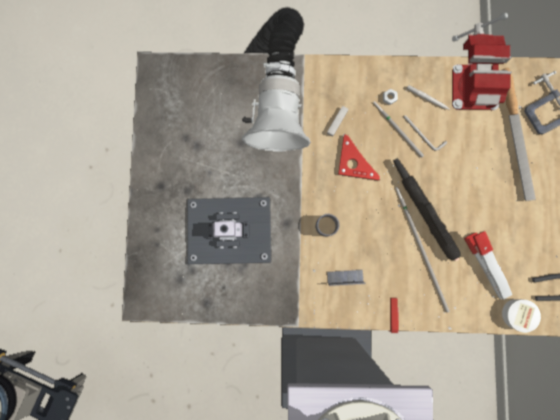

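View pics/side0.png

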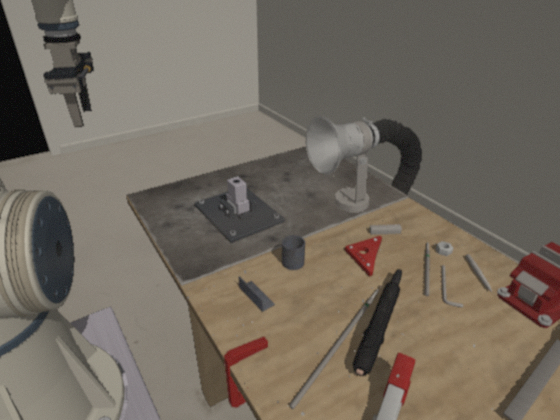

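The top view shows the nest plate at about (187–271, 197–264) with the block head near (224, 229). The nozzle is at (275, 130) and the pipe at (327, 225). In the side view the block is at (237, 190). I'll enlarge both.

```bash
python3 - <<'E'
import cv2,numpy as np
a=np.load('pics/top0.npy')[190:270,180:280,::-1];b=np.load('pics/side0.npy')[170:245,190:290,::-1]
b=np.vstack([b,np.zeros((5,100,3),np.uint8)])
f=lambda i:cv2.resize(i,None,fx=7.5,fy=7.5,interpolation=cv2.INTER_CUBIC)
cv2.imwrite('pics/tc.png',f(a));cv2.imwrite('pics/sc.png',f(b))
E
```

```text
(no output)
```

View pics/tc.png

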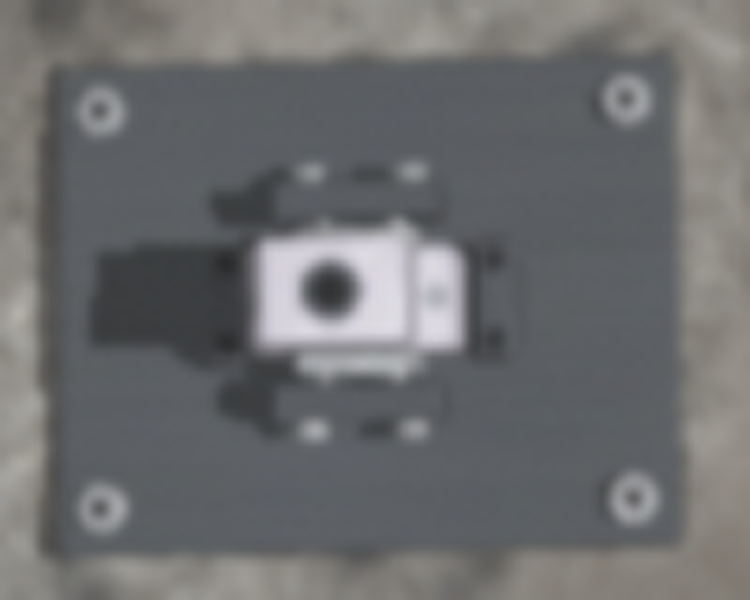

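View pics/sc.png

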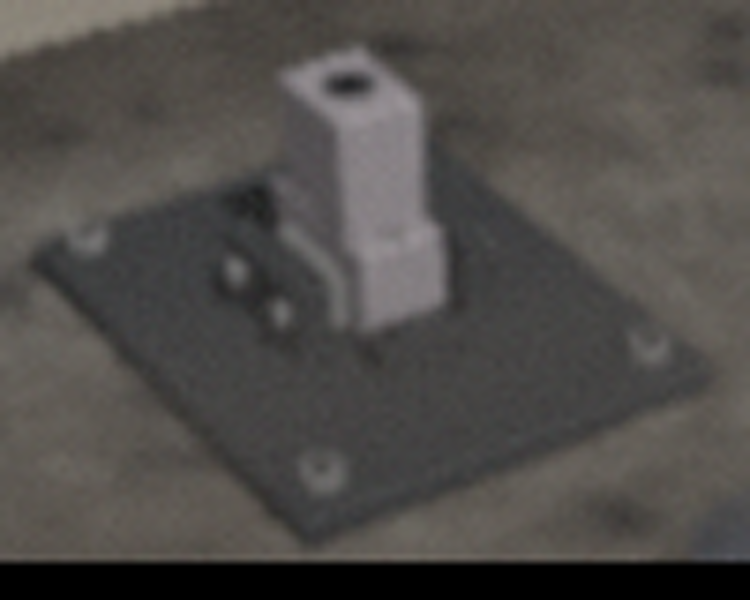

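The top crop shows the plate screws at (101,110), (627,99), (634,498) and (102,507), and the head screw at (331,290). The side crop shows the head screw at (347,83) and plate screws at (88,240), (650,346) and (323,472).

```bash
cat >h.py <<'E'
from plant import robot
import numpy as np, cv2
def plane(n,uv,z):
    c=robot.calibration(n);R,t=c['R'],c['t']
    d=np.c_[(uv[:,0]-c['cx'])/c['fx'],(uv[:,1]-c['cy'])/c['fy'],np.ones(len(uv))]@R
    o=-R.T@t
    return o+d*((z-o[2])/d[:,2])[:,None]
E
python3 - <<'E'
from h import *
np.set_printoptions(precision=4,suppress=True)
off={'top':(180,190),'side':(190,170)}
g=lambda n,l:(np.array(l,float)+.5)/7.5-.5+off[n]
P=plane('top',g('top',[(101,110),(627,99),(634,498),(102,507)]),.018);print('top screws',P,P.mean(0))
e1=P[0]-P[1]+P[3]-P[2];print('yaw of y axis',np.arctan2(-e1[0],e1[1]))
e1=P[0]-P[3]+P[1]-P[2];print('yaw x',np.arctan2(e1[1],e1[0]))
P=plane('top',g('top',[(55,68),(675,58),(683,545),(50,552)]),.016);print('corners',P,P.mean(0))
print('headscrew',plane('top',g('top',[(331,290)]),.097),plane('side',g('side',[(347,83)]),.097))
print('headcorners',plane('top',g('top',[(257,240),(410,240),(408,345),(250,348)]),.097))
P=plane('side',g('side',[(88,240),(650,346),(323,472)]),.018);print('side screws',P)
print('diag mid',(P[0]+P[1])/2)
for n,uv,z in [('top',[(327,225)],.055),('top',[(345,277)],.02),('side',[(293,240)],.055)]: print(plane(n,np.array(uv,float),z))
s=robot.get_state();print(s['tcp_pos'])
E
```

```text
top screws [[0.5559 0.3748 0.018 ]
 [0.5594 0.2147 0.018 ]
 [0.4392 0.2119 0.018 ]
 [0.4358 0.372  0.018 ]] [0.4976 0.2933 0.018 ]
yaw of y axis 0.021725719639806147
yaw x 0.02351473662474405
corners [[0.569  0.3896 0.016 ]
 [0.5722 0.2002 0.016 ]
 [0.4253 0.1972 0.016 ]
 [0.4222 0.3879 0.016 ]] [0.4972 0.2937 0.016 ]
headscrew [[0.4972 0.2931 0.097 ]] [[0.4967 0.2963 0.097 ]]
headcorners [[0.5111 0.314  0.097 ]
 [0.5112 0.2712 0.097 ]
 [0.482  0.2714 0.097 ]
 [0.481  0.3155 0.097 ]]
side screws [[0.4353 0.3743 0.018 ]
 [0.5598 0.2179 0.018 ]
 [0.4398 0.2152 0.018 ]]
diag mid [0.4975 0.2961 0.018 ]
[[0.507 0.074 0.055]]
[[0.3936 0.0317 0.02  ]]
[[0.5108 0.0787 0.055 ]]
[0.2414 0.5761 0.214 ]
```

```bash
cat >>h.py <<'E'
from scipy.spatial.transform import Rotation as Ro
NX,NY,YAW=.4973,.2945,.022
def goal(lean=0,rise=0,h=.061,nx=NX,ny=NY,yaw=YAW):  # TCP pose; pivot at cheeks z=.032(+rise)
    Rz=Ro.from_euler('z',yaw); L=Ro.from_rotvec([-lean,0,0])
    R=(Rz*L*Ro.from_matrix(np.diag([-1,1,-1]))).as_matrix()
    p=np.array([nx,ny,.032+rise])+(Rz*L).apply([0,0,h-.032])
    return p,R
def inc(p0,R0,p,R):
    return np.round(np.r_[R0.T@(p-p0)/.03,np.degrees(Ro.from_matrix(R0.T@R).as_rotvec())],2)
E
python3 - <<'E'
from h import *
s=robot.get_state();print(inc(s['tcp_pos'],s['ee_rot'],*goal(h=.16)))
E
```

```text
[-1.15e+01 -5.36e+00  1.80e+00 -7.00e-02 -1.00e-02 -2.40e+01]
```

Call:
step_arm(increments=[[1,-1.2,-0.55,0.2,0,0,-4],[1,-2.4,-1.1,0.4,0,0,-8],[1,-3.6,-1.7,0.6,0,0,-12],[1,-4.8,-2.2,0.8,0,0,-16],[1,-6,-2.8,1,0,0,-20]])

```text
t: 0.6
tcp_pos: [0.3759, 0.4282, 0.1841]
ee_rot: [[-0.999, 0.045, -0.0], [0.045, 0.999, -0.0], [0.0, -0.0, -1.0]]
contact_force: [0.7, 0.8, -0.5]
gripper_width: 0.092
gripper_force: 0.0
```

```bash
python3 - <<'E'
from h import *
s=robot.get_state();print(s['tcp_pos'],inc(s['tcp_pos'],s['ee_rot'],*goal(h=.16)))
E
```

```text
[0.37589518 0.42816804 0.18413725] [-4.24 -4.27  0.8  -0.01 -0.01 -3.81]
```

Call:
step_arm(increments=[[1,-0.9,-0.9,0.2,0,0,-1],[1,-1.8,-1.8,0.4,0,0,-2],[1,-2.7,-2.7,0.6,0,0,-3],[1,-3.6,-3.6,0.7,0,0,-3.8],[1,-4.24,-4.27,0.8,0,0,-3.8]])

```text
t: 1.1
tcp_pos: [0.4971, 0.2935, 0.1601]
ee_rot: [[-1.0, -0.018, -0.0], [-0.018, 1.0, -0.001], [0.0, -0.001, -1.0]]
contact_force: [-0.6, -0.4, -0.5]
gripper_width: 0.0922
gripper_force: 0.0
```

Call:
step_arm(increments=[[1,0,0,0,0,0,0],[1,0,0,0,0,0,0]])

```text
t: 1.3
tcp_pos: [0.4959, 0.295, 0.1602]
ee_rot: [[-1.0, -0.017, -0.001], [-0.017, 1.0, -0.0], [0.001, -0.0, -1.0]]
contact_force: [0.3, 0.7, -0.4]
gripper_width: 0.0918
gripper_force: 0.0
```

```bash
python3 - <<'E'
from h import *
s=robot.get_state();print(s['t'],s['tcp_pos'],inc(s['tcp_pos'],s['ee_rot'],*goal(h=.061)))
c=robot.calibration('wrist');im=robot.capture('wrist');cv2.imwrite('pics/w.png',im[:,:,::-1]);print(c)
E
```

```text
1.3 [0.49587701 0.29500574 0.16021964] [-0.05 -0.02  3.31 -0.01 -0.05 -0.29]
{'fx': 317.76902369658086, 'fy': 317.76902369658086, 'cx': 276.90332837925945, 'cy': 208.6457682106051, 'R': array([[-0.0162042 ,  0.99986819,  0.00100862],
       [ 0.96320743,  0.01533939,  0.26832099],
       [ 0.26827015,  0.00531944, -0.96332904]]), 't': array([-0.28711669, -0.49789984,  0.2032879 ])}
```

View pics/w.png

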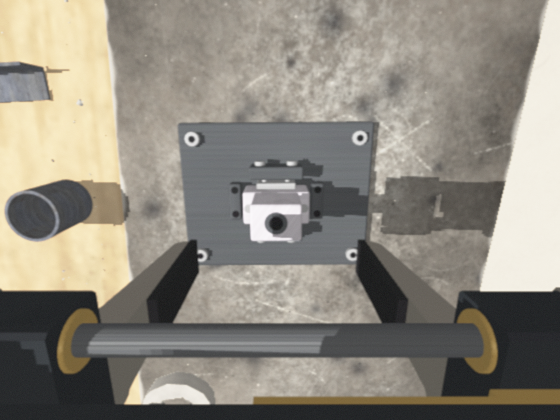

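The wrist view shows the head screw at (277,223), plate screws at (192,139), (360,138), (353,255) and (202,256), and the fingers straddling the head.

```bash
python3 - <<'E'
from h import *
print(plane('wrist',np.array([(277,223.)]),.097))
P=plane('wrist',np.array([(192,139.),(360,138),(353,255),(202,256)]),.018);print(P,P.mean(0))
E
```

```text
[[0.49638916 0.29579708 0.097     ]]
[[0.43892681 0.21330901 0.018     ]
 [0.43520007 0.3745087  0.018     ]
 [0.5566637  0.37771268 0.018     ]
 [0.5605152  0.21731929 0.018     ]] [0.49782644 0.29571242 0.018     ]
```

Call:
step_arm(increments=[[1,-0.04,0,0.7,0,0,-0.3],[1,-0.04,0,1.4,0,0,-0.3],[1,-0.04,0,2.1,0,0,-0.3],[1,-0.04,0,2.8,0,0,-0.3],[1,-0.04,0,3.3,0,0,-0.3]])

```text
t: 1.85
tcp_pos: [0.4959, 0.2963, 0.0604]
ee_rot: [[-1.0, -0.025, -0.001], [-0.025, 1.0, -0.0], [0.001, -0.0, -1.0]]
contact_force: [-0.1, 0.1, 0.1]
gripper_width: 0.0921
gripper_force: 0.0
```

Call:
step_arm(increments=[[0.4,0,0,0,0,0,0],[0.4,0,0,0,0,0,0],[0.4,0,0,0,0,0,0],[0.4,0,0,0,0,0,0],[0.4,0,0,0,0,0,0]], force=10)

```text
t: 2.35
tcp_pos: [0.4977, 0.2957, 0.0624]
ee_rot: [[-1.0, -0.024, 0.001], [-0.024, 1.0, 0.001], [-0.001, 0.001, -1.0]]
contact_force: [-0.9, -0.4, 0.5]
gripper_width: 0.0541
gripper_force: 0.0
```

Call:
step_arm(increments=[[0,0,0,0,0,0,0],[0,0,0,0,0,0,0],[0,0,0,0,0,0,0],[0,0,0,0,0,0,0]], force=8)

```text
t: 2.75
tcp_pos: [0.4974, 0.2944, 0.062]
ee_rot: [[-1.0, -0.024, 0.0], [-0.024, 1.0, -0.001], [-0.0, -0.001, -1.0]]
contact_force: [0.7, -5.4, 5.7]
gripper_width: 0.0405
gripper_force: 8.0
```

Call:
step_arm(increments=[[0,0,0,0,0,0,0],[0,0,0,0,0,0,0],[0,0,0,0,0,0,0]], force=60)

```text
t: 3.05
tcp_pos: [0.4974, 0.2943, 0.062]
ee_rot: [[-1.0, -0.024, 0.0], [-0.024, 1.0, -0.002], [-0.0, -0.002, -1.0]]
contact_force: [0.6, -4.6, 4.4]
gripper_width: 0.0399
gripper_force: 60.0
```

```bash
python3 - <<'E'
from h import *
s=robot.get_state();print(s['tcp_pos'],s['contact_force'],s['wrist_torque'],s['gripper_width'])
p0,R0=goal()
# a full table of swings relative to upright seated pose, one call per half: from lean a to lean b
for a,b,r in [(0,.15,.0015),(.15,-.15,.00175),(-.15,.15,.00175),(-.15,.15,0),(.15,-.15,0)]:
    q0,Q0=goal(a); print(a,b,r)
    for f in np.linspace(.2,1,5): print(' ',inc(q0,Q0,*goal(a+(b-a)*f,r*f)))
E
```

```text
[0.49739887 0.29434271 0.06196598] [ 0.6190767  -4.59041175  4.40575005] [-1.16713369 -0.04392309 -0.01716438] 0.039906320707757355
0 0.15 0.0015
  [ 0.    0.03 -0.01  1.72 -0.   -0.  ]
  [ 0.    0.06 -0.02  3.44  0.    0.  ]
  [ 0.    0.09 -0.03  5.16 -0.    0.  ]
  [ 0.    0.12 -0.03  6.88 -0.   -0.  ]
  [-0.    0.14 -0.04  8.59  0.   -0.  ]
0.15 -0.15 0.00175
  [ 0.   -0.06 -0.01 -3.44  0.    0.  ]
  [ 0.   -0.12 -0.02 -6.88 -0.    0.  ]
  [  0.    -0.18  -0.02 -10.31  -0.     0.  ]
  [ -0.    -0.24  -0.02 -13.75  -0.     0.  ]
  [ 0.000e+00 -2.900e-01 -1.000e-02 -1.719e+01 -0.000e+00  0.000e+00]
-0.15 0.15 0.00175
  [-0.    0.06 -0.01  3.44 -0.    0.  ]
  [-0.    0.12 -0.02  6.88  0.    0.  ]
  [-0.    0.18 -0.02 10.31  0.    0.  ]
  [ 0.    0.24 -0.02 13.75  0.    0.  ]
  [-0.000e+00  2.900e-01 -1.000e-02  1.719e+01  0.000e+00  0.000e+00]
-0.15 0.15 0
  [-0.    0.06  0.    3.44 -0.    0.  ]
  [-0.    0.12  0.01  6.88  0.    0.  ]
  [-0.    0.17  0.02 10.31  0.    0.  ]
  [ 0.    0.23  0.03 13.75  0.    0.  ]
  [-0.    0.29  0.04 17.19  0.    0.  ]
0.15 -0.15 0
  [ 0.   -0.06  0.   -3.44  0.    0.  ]
  [ 0.   -0.12  0.01 -6.88 -0.    0.  ]
  [  0.    -0.17   0.02 -10.31  -0.     0.  ]
  [ -0.    -0.23   0.03 -13.75  -0.     0.  ]
  [  0.    -0.29   0.04 -17.19  -0.     0.  ]
```

Call:
step_arm(increments=[[0,0,0.03,-0.01,1.72,0,0],[0,0,0.06,-0.02,3.44,0,0],[0,0,0.09,-0.03,5.16,0,0],[0,0,0.125,-0.035,6.88,0,0],[0,0,0.157,-0.038,8.59,0,0]], force=60)

```text
t: 3.55
tcp_pos: [0.4971, 0.2995, 0.0624]
ee_rot: [[-1.0, -0.023, 0.003], [-0.024, 0.988, -0.151], [0.0, -0.151, -0.988]]
contact_force: [1.6, -1.2, -5.6]
gripper_width: 0.0396
gripper_force: 59.9
```

```bash
python3 - <<'E'
from h import *
s=robot.get_state();print(s['tcp_pos'],s['contact_force'],s['wrist_torque'],s['gripper_width'],np.arcsin(s['ee_rot'][1,2]))
r=31.5
for k in range(1,15):
    r2=r+1.75; print(k,round(r2,2),[(round((r+1.75*f)*np.sin(.3*f)/30,3),round((r-(r+1.75*f)*np.cos(.3*f))/30,3)) for f in np.linspace(.2,1,5)]); r=r2
E
```

```text
[0.49708776 0.29948019 0.06236796] [ 1.58430901 -1.16540218 -5.55410778] [ 0.18772285 -0.31126767  0.06313459] 0.039587128886294336 -0.15192779174687993
1 33.25 [(np.float64(0.064), np.float64(-0.01)), (np.float64(0.128), np.float64(-0.016)), (np.float64(0.194), np.float64(-0.017)), (np.float64(0.261), np.float64(-0.015)), (np.float64(0.328), np.float64(-0.009))]
2 35.0 [(np.float64(0.067), np.float64(-0.01)), (np.float64(0.135), np.float64(-0.015)), (np.float64(0.205), np.float64(-0.017)), (np.float64(0.275), np.float64(-0.014)), (np.float64(0.345), np.float64(-0.006))]
3 36.75 [(np.float64(0.071), np.float64(-0.01)), (np.float64(0.142), np.float64(-0.015)), (np.float64(0.215), np.float64(-0.016)), (np.float64(0.288), np.float64(-0.012)), (np.float64(0.362), np.float64(-0.004))]
4 38.5 [(np.float64(0.074), np.float64(-0.009)), (np.float64(0.149), np.float64(-0.014)), (np.float64(0.226), np.float64(-0.015)), (np.float64(0.302), np.float64(-0.01)), (np.float64(0.379), np.float64(-0.001))]
5 40.25 [(np.float64(0.078), np.float64(-0.009)), (np.float64(0.156), np.float64(-0.014)), (np.fl
[... 1317 characters left out ...]
4(0.399), np.float64(0.001)), (np.float64(0.5), np.float64(0.017))]
12 52.5 [(np.float64(0.102), np.float64(-0.009)), (np.float64(0.205), np.float64(-0.011)), (np.float64(0.309), np.float64(-0.007)), (np.float64(0.413), np.float64(0.003)), (np.float64(0.517), np.float64(0.02))]
13 54.25 [(np.float64(0.106), np.float64(-0.008)), (np.float64(0.212), np.float64(-0.011)), (np.float64(0.32), np.float64(-0.006)), (np.float64(0.427), np.float64(0.005)), (np.float64(0.534), np.float64(0.022))]
14 56.0 [(np.float64(0.109), np.float64(-0.008)), (np.float64(0.219), np.float64(-0.01)), (np.float64(0.33), np.float64(-0.005)), (np.float64(0.441), np.float64(0.007)), (np.float64(0.552), np.float64(0.025))]
```

Forces are small. I'll do the right swing next and watch the vertical force.

Call:
step_arm(increments=[[0,0,-0.064,-0.01,-3.44,0,0],[0,0,-0.128,-0.016,-6.88,0,0],[0,0,-0.194,-0.017,-10.31,0,0],[0,0,-0.261,-0.015,-13.75,0,0],[0,0,-0.328,-0.009,-17.2,0,0]])

```text
t: 4.05
tcp_pos: [0.4971, 0.2901, 0.0636]
ee_rot: [[-1.0, -0.023, -0.004], [-0.024, 0.988, 0.151], [0.0, 0.151, -0.988]]
contact_force: [1.6, 6.2, -15.8]
gripper_width: 0.0397
gripper_force: 59.9
```

Call:
step_arm(increments=[[0,0,0.067,-0.01,3.44,0,0],[0,0,0.135,-0.015,6.88,0,0],[0,0,0.205,-0.017,10.31,0,0],[0,0,0.275,-0.014,13.75,0,0],[0,0,0.345,-0.006,17.2,0,0]])

```text
t: 4.55
tcp_pos: [0.4965, 0.2992, 0.065]
ee_rot: [[-1.0, -0.023, 0.002], [-0.024, 0.988, -0.154], [0.001, -0.154, -0.988]]
contact_force: [3.5, -4.3, -15.5]
gripper_width: 0.0397
gripper_force: 60.0
```

Call:
step_arm(increments=[[0,0,-0.071,-0.01,-3.44,0,0],[0,0,-0.142,-0.015,-6.88,0,0],[0,0,-0.215,-0.016,-10.31,0,0],[0,0,-0.288,-0.012,-13.75,0,0],[0,0,-0.362,-0.004,-17.2,0,0]])

```text
t: 5.05
tcp_pos: [0.4969, 0.2897, 0.0669]
ee_rot: [[-1.0, -0.023, -0.004], [-0.024, 0.988, 0.151], [0.001, 0.152, -0.988]]
contact_force: [1.1, 5.9, -16.9]
gripper_width: 0.0395
gripper_force: 60.0
```

Call:
step_arm(increments=[[0,0,0.074,-0.009,3.44,0,0],[0,0,0.149,-0.014,6.88,0,0],[0,0,0.226,-0.015,10.31,0,0],[0,0,0.302,-0.01,13.75,0,0],[0,0,0.379,-0.001,17.2,0,0]])

```text
t: 5.55
tcp_pos: [0.4963, 0.2995, 0.0683]
ee_rot: [[-1.0, -0.023, 0.002], [-0.024, 0.988, -0.154], [0.002, -0.154, -0.988]]
contact_force: [2.0, -4.2, -16.2]
gripper_width: 0.0393
gripper_force: 60.0
```

```bash
python3 - <<'E'
from h import *
a=robot.capture('side')[160:250,180:300];b=robot.capture('top')[190:270,170:290]
f=lambda i:cv2.resize(i[:,:,::-1],(780,int(i.shape[0]*6.5)),interpolation=cv2.INTER_CUBIC)
cv2.imwrite('pics/m.png',f(a))
s=robot.get_state();print(s['t'],s['tcp_pos'],s['contact_force'])
E
```

```text
5.65 [0.496154   0.29988503 0.06823829] [ 3.4372833  -6.60241747 -6.85516926]
```

View pics/m.png

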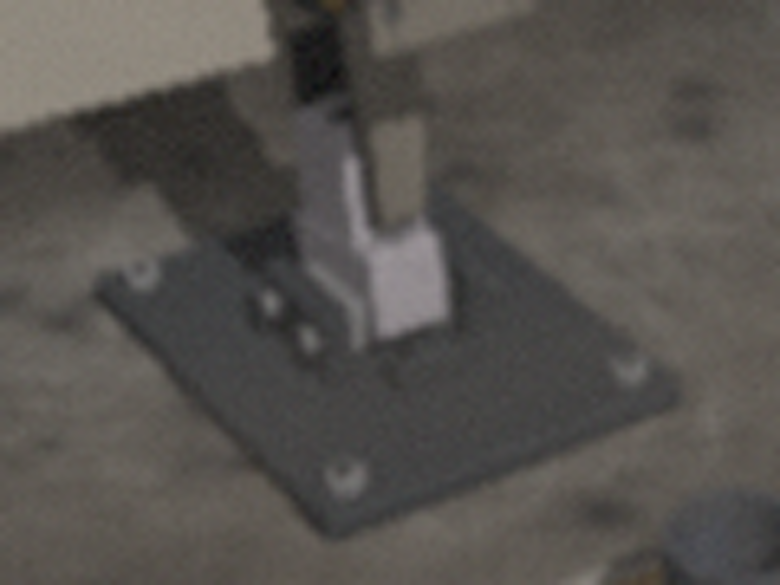

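The side crop shows the block leaning with the tool, its right end up at about (410, 230–335). The nest is flat and has not moved. Continuing.

Call:
step_arm(increments=[[0,0,-0.078,-0.009,-3.44,0,0],[0,0,-0.156,-0.014,-6.88,0,0],[0,0,-0.236,-0.014,-10.31,0,0],[0,0,-0.316,-0.009,-13.75,0,0],[0,0,-0.396,0.002,-17.2,0,0]])

```text
t: 6.15
tcp_pos: [0.4967, 0.2888, 0.0703]
ee_rot: [[-1.0, -0.023, -0.005], [-0.024, 0.988, 0.151], [0.001, 0.151, -0.989]]
contact_force: [0.1, 5.0, -15.4]
gripper_width: 0.0395
gripper_force: 60.0
```

Call:
step_arm(increments=[[0,0,0.081,-0.009,3.44,0,0],[0,0,0.163,-0.014,6.88,0,0],[0,0,0.246,-0.013,10.31,0,0],[0,0,0.33,-0.007,13.75,0,0],[0,0,0.414,0.004,17.2,0,0]])

```text
t: 6.65
tcp_pos: [0.4961, 0.2998, 0.0716]
ee_rot: [[-1.0, -0.024, 0.002], [-0.024, 0.988, -0.155], [0.002, -0.155, -0.988]]
contact_force: [2.0, -4.8, -16.1]
gripper_width: 0.0397
gripper_force: 60.0
```

Call:
step_arm(increments=[[0,0,-0.085,-0.009,-3.44,0,0],[0,0,-0.17,-0.013,-6.88,0,0],[0,0,-0.257,-0.012,-10.31,0,0],[0,0,-0.344,-0.005,-13.75,0,0],[0,0,-0.431,0.007,-17.2,0,0]])

```text
t: 7.15
tcp_pos: [0.4966, 0.2887, 0.0738]
ee_rot: [[-1.0, -0.023, -0.005], [-0.024, 0.988, 0.151], [0.001, 0.152, -0.988]]
contact_force: [-0.9, 5.7, -15.9]
gripper_width: 0.0395
gripper_force: 60.0
```

Call:
step_arm(increments=[[0,0,0.088,-0.009,3.44,0,0],[0,0,0.177,-0.013,6.88,0,0],[0,0,0.267,-0.011,10.31,0,0],[0,0,0.358,-0.004,13.75,0,0],[0,0,0.448,0.009,17.2,0,0]])

```text
t: 7.65
tcp_pos: [0.4959, 0.3002, 0.0749]
ee_rot: [[-1.0, -0.024, 0.001], [-0.024, 0.988, -0.155], [0.003, -0.155, -0.988]]
contact_force: [3.2, -5.2, -17.7]
gripper_width: 0.04
gripper_force: 60.0
```

Call:
step_arm(increments=[[0,0,-0.092,-0.009,-3.44,0,0],[0,0,-0.184,-0.012,-6.88,0,0],[0,0,-0.278,-0.01,-10.31,0,0],[0,0,-0.372,-0.002,-13.75,0,0],[0,0,-0.465,0.012,-17.2,0,0]])

```text
t: 8.15
tcp_pos: [0.4965, 0.2882, 0.0773]
ee_rot: [[-1.0, -0.023, -0.005], [-0.024, 0.988, 0.152], [0.001, 0.152, -0.988]]
contact_force: [-0.6, 6.0, -15.4]
gripper_width: 0.0396
gripper_force: 60.0
```

Call:
step_arm(increments=[[0,0,0.095,-0.009,3.44,0,0],[0,0,0.191,-0.012,6.88,0,0],[0,0,0.288,-0.009,10.31,0,0],[0,0,0.385,0,13.75,0,0],[0,0,0.483,0.015,17.2,0,0]])

```text
t: 8.65
tcp_pos: [0.4957, 0.3007, 0.0783]
ee_rot: [[-1.0, -0.024, 0.001], [-0.024, 0.988, -0.155], [0.003, -0.155, -0.988]]
contact_force: [2.2, -5.5, -17.3]
gripper_width: 0.0401
gripper_force: 60.0
```

Call:
step_arm(increments=[[0,0,-0.099,-0.009,-3.44,0,0],[0,0,-0.198,-0.011,-6.88,0,0],[0,0,-0.299,-0.008,-10.31,0,0],[0,0,-0.399,0.001,-13.75,0,0],[0,0,-0.5,0.017,-17.2,0,0]])

```text
t: 9.15
tcp_pos: [0.4965, 0.2881, 0.0809]
ee_rot: [[-1.0, -0.023, -0.005], [-0.023, 0.988, 0.152], [0.001, 0.152, -0.988]]
contact_force: [-1.7, 7.9, -12.7]
gripper_width: 0.0398
gripper_force: 60.0
```

Call:
step_arm(increments=[[0,0,0.102,-0.009,3.44,0,0],[0,0,0.205,-0.011,6.88,0,0],[0,0,0.309,-0.007,10.31,0,0],[0,0,0.413,0.003,13.75,0,0],[0,0,0.517,0.02,17.2,0,0]])

```text
t: 9.65
tcp_pos: [0.4957, 0.301, 0.0819]
ee_rot: [[-1.0, -0.024, 0.001], [-0.024, 0.987, -0.156], [0.003, -0.156, -0.988]]
contact_force: [1.6, -6.3, -14.5]
gripper_width: 0.0396
gripper_force: 60.0
```

Call:
step_arm(increments=[[0,0,-0.106,-0.008,-3.44,0,0],[0,0,-0.212,-0.011,-6.88,0,0],[0,0,-0.32,-0.006,-10.31,0,0],[0,0,-0.427,0.005,-13.75,0,0],[0,0,-0.534,0.022,-17.2,0,0]])

```text
t: 10.15
tcp_pos: [0.4985, 0.2883, 0.0866]
ee_rot: [[-1.0, -0.024, -0.001], [-0.023, 0.988, 0.154], [-0.003, 0.154, -0.988]]
contact_force: [-3.1, 3.8, 12.0]
gripper_width: 0.0393
gripper_force: 60.0
```

Call:
step_arm(increments=[[0,0,0.109,-0.008,3.44,0,0],[0,0,0.219,-0.01,6.88,0,0],[0,0,0.33,-0.005,10.31,0,0],[0,0,0.441,0.007,13.75,0,0],[0,0,0.552,0.025,17.2,0,0]])

```text
t: 10.65
tcp_pos: [0.4969, 0.3037, 0.0869]
ee_rot: [[-1.0, -0.023, 0.004], [-0.023, 0.988, -0.152], [-0.0, -0.152, -0.988]]
contact_force: [-0.2, 0.3, -3.0]
gripper_width: 0.0398
gripper_force: 60.0
```

The vertical force fell to −3 N, about the block's weight, so it's free. Next I'll straighten it and lift it clear.

Call:
step_arm(increments=[[0,0,-0.04,-0.15,-1,0,0],[0,0,-0.12,-0.3,-3,0,0],[0,0,-0.2,-0.42,-5,0,0],[0,0,-0.29,-0.54,-7,0,0],[0,0,-0.37,-0.61,-8.7,0,0]])

```text
t: 11.15
tcp_pos: [0.4971, 0.2948, 0.1072]
ee_rot: [[-1.0, -0.023, 0.0], [-0.023, 1.0, 0.005], [-0.0, 0.005, -1.0]]
contact_force: [-0.8, 0.6, -3.7]
gripper_width: 0.0399
gripper_force: 60.0
```

Call:
step_arm(increments=[[0,0,0,0,0,0,0],[0,0,0,0,0,0,0],[0,0,0,0,0,0,0]])

```text
t: 11.45
tcp_pos: [0.4972, 0.2954, 0.1067]
ee_rot: [[-1.0, -0.024, -0.0], [-0.024, 1.0, 0.002], [0.0, 0.002, -1.0]]
contact_force: [0.5, 0.4, -3.1]
gripper_width: 0.0396
gripper_force: 60.0
```

```bash
python3 - <<'E'
from h import *
i=robot.capture('side')[150:250,180:310]
cv2.imwrite('pics/e.png',cv2.resize(i[:,:,::-1],(780,600),interpolation=cv2.INTER_CUBIC))
s=robot.get_state();print(s['t'],s['tcp_pos'],s['ee_rot'],s['contact_force'])
E
```

```text
11.5 [0.49717175 0.29562816 0.10659941] [[-9.99712678e-01 -2.39693828e-02 -1.73036882e-04]
 [-2.39696511e-02  9.99711130e-01  1.76447434e-03]
 [ 1.30693535e-04  1.76811500e-03 -9.99998428e-01]] [-0.09450775 -0.07404167 -3.00173912]
```

View pics/e.png

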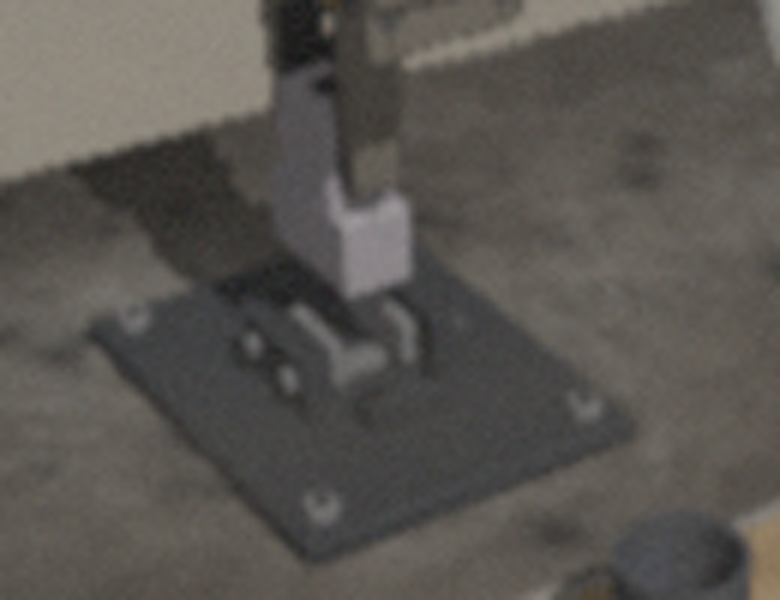

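The picture shows the block upright and clear of the cheeks, its underside at about (350–410, 290) and the cheeks at (330–410, 310–370). The nest is flat and in place, and the tool carries only the block's weight.

```bash
python3 -c "
from plant import robot
print(robot.finish_job())"
```

```text
the job is handed in; nothing more can be done
None
```

I rocked the block free and handed the job in at about 11.5 s, with the gripper holding it upright about 2 cm above the cheeks and the nest still flat in place; no verdict was returned.

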